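# Hand screws of the site model

### The arm

A 6-joint arm with a two-finger parallel gripper is mounted at the origin on the work surface. World frame = base frame: x ahead of the robot, y to its left, z up, the work surface at z = 0. Lengths are in mm, angles in rad, forces in N, time in s.
With the tool pointing down it reaches from about 350 to 975 mm from the base axis. Payload 7.1 kg.
Tool frame: the origin (TCP) lies at the very end of the fingers, on their centre line; the grasp point (between the pads) lies 19 mm behind it; z points along the fingers, y is the direction in which the jaws open and shut (so a half turn about z gives the same grasp; the last joint's range is limited). The gripper opens to 88 mm and grips with 3 to 60 N. Pads are 20 mm wide; open, the fingers measure 115 mm over their backs; the gripper's body (75 mm by 178 mm) begins 61 mm behind the grasp point.
Start: joints at [1.193, 0.423, 1.63, -0, 1.089, -0.019], TCP at [219.437, 585.194, 222.675] pointing down, gripper open.
Joint ranges: [-3, 3], [-0.9, 2.11], [0.09, 2.58], [-1.31, 4.45], [0.11, 2.69], [-2.54, 2.54]. Speed limits (rad/s): [2.39, 2.39, 3.01, 3.14, 3.14, 3.14].

### API

Orientations are given as a unit quaternion [x, y, z, w].
In Python, from bench import * gives the robot as it stands.
- The arm moves only by the shell command python3 -m creep 'ROWS' [OPENING] [FORCE]. ROWS is JSON, one flat list of numbers, 6 for each row, row after row: the shift along the tool's x, y, z in mm, then the turn, a rotation vector about the tool's x, y, z in rad. In form: [dx, dy, dz, wx, wy, wz, dx, dy, dz, wx, wy, wz, ...]. A call has 1 to 20 rows; each row is the pose to reach, as a shift and turn from the pose measured when the call began, along the tool's axes at that moment; what a row does not reach only later rows make up. A row lasts 1/8 s, in which the tool goes at most 62.5 mm and 10.7 degrees, less where a joint would pass 70% of its speed; a pose out of reach is approached as far as the arm can. A call with a gripper value outside its range is refused whole. OPENING is the opening in per cent of the stroke, from 0 (shut) to 100 (fully open), set as the call begins (- or left out, the last holds). The fingers move at their own pace and stop on an object; FORCE is the grip in N (left out, the last holds). Time passes only in rows, so rows that repeat a pose let the fingers close. It gives the time, the measured TCP pose, the force and the opening at its end, in the units of the state.
- read_state(): the state, without advancing time (a new reading comes with each control period).
- camera(name): name is "scene" or "top"; returns a dict with "color" (384x512x3 uint8, red, green, blue), "fx", "fy", "cx", "cy" (pixels), "dist" ([k1, k2, p1, p2, k3] as OpenCV has them; the pictures are not rectified), "origin" and "attitude" of the camera in the world. Camera axes: x right, y up, looking along -z (the intrinsics and any distortion apply to the point x, -y, -z); pixel columns grow to the right and rows downward; lengths in mm; the calibration is good to about 2 mm. A picture is of the moment at which its call begins. There is no depth.
- finish_job(): hands the job in, once; it reports no verdict.
Trained networks look in a picture, given as the dict that the camera call returned (one of the last four; its "shot" number tells which), for a name from the list of things; names that differ only in an ending like _2 or _b are one class to them, and where a whole thing is asked for, a point or a joint stands for the part that bears it (a point fixed in the world has none). Each returns a list of dicts, best first, with "p" (0 to 1); they miss things now and then, are a little off and sometimes report something else, mostly with a low value. They report only what shows in the picture. A call takes as long as a camera call.
- boxes_of(picture, name): "point" ([x, y, z] in mm, in world coordinates, good to about 4 mm: the middle of the surface that is visible of it).
- trace(picture, name): "mask" (384x512 bool, what is visible of it).
The state is a dict: "time_s": time; "joint_positions": joint angles; "qd": joint speeds; "tau": joint torques, N m; "tool_pos": TCP position; "eef_rot": TCP orientation; "force": force on the tool from outside, world axes, zero at the start; "torque": the same for the moment, N m; "grip_width": opening from 0.0 (shut) to 1.0 (fully open).
Only numpy, scipy, OpenCV 4.12 (cv2) and the standard library are available. Lean on these libraries where they do the work, as an engineer would, in place of code of your own. Each camera call takes 0.05 s, during which the arm holds its last target. There are 200 camera calls.

### The job

Fasten down the white site model with its two hand screws, the red one first and then the blue one, turning each clockwise and feeling for the thread. One of them is crossed and stiffens well before half a turn in: stop at once without forcing it, turn it back out to its end stop and leave it there. Screw the other fully home, just snug, and leave the things around alone.

Things in the scene. Friction and masses are not known exactly. Their poses are not given: they have to be found in the camera images.
- red_screw (a joint): Red plastic hand screw. Turn in rad, clockwise (from above) positive: 0 = backed out on a firm end stop, 2.8 = home; starts at 0.35 to 0.65. It sinks 2 mm per rad and stays where left. Running friction 0.05 N m. At home its flange meets the brass washer and resistance climbs 2.5 N m per rad. A crossed screw climbs 1.5 N m per rad from a point between 1.1 and 1.6, and springs back to it when let go.
- blue_screw (a joint): Blue plastic hand screw. Turn in rad, clockwise (from above) positive: 0 = backed out on a firm end stop, 2.8 = home; starts at 0.35 to 0.65. It sinks 2 mm per rad and stays where left. Running friction 0.05 N m. Resistance as for the red one. Either thread is damaged above 0.6 N m; 0.2 to 0.3 N m above running friction is the sign to stop.
- red_screw_grip (a point): point on the red screw's axis in its bar grip, 23 mm above the flange's top face, 11 mm below the bar's top; x along the bar, z up. Bar 44 mm long, 14 mm thick (pinch across this), 34 mm high, on a round flange 40 mm across, 6 mm thick. The point turns and sinks with the screw: 78 mm above the table when backed out, 72 mm when home.
- blue_screw_grip (a point): point on the blue screw's axis in its bar grip, 23 mm above the flange's top face, 11 mm below the bar's top; x along the bar, z up. Bar 44 mm long, 14 mm thick (pinch across this), 34 mm high, on a round flange 40 mm across, 6 mm thick. The point turns and sinks with the screw: 78 mm above the table when backed out, 72 mm when home.
- model: fixed architectural model base: a board 200 mm (x) by 360 mm (y), 40 mm thick, white on top, with a row of fixed white houses up to 50 mm high along its +x edge (from 55 mm off centre outward). Origin under its centre. The red screw's axis is at x -30, y +85 mm in its frame, the blue one's at x -30, y -85 mm.
- chapel: loose white card chapel, 28 mm square and 56 mm high with a pointed roof, standing on the board between the screws, some 85 mm from each; origin under its centre. Leave it alone.
- tape: loose roll of yellow tape lying flat on the table, 90 mm across, 22 mm high; origin under its centre. Leave it alone.
- pinbox: loose small cardboard box of pins with a red band, 70 x 50 x 30 mm, on the table; origin under its centre. Leave it alone.
- slab: loose white block building with dark window bands, 50 x 80 x 70 mm, on the table beyond the board; origin under its centre. Leave it alone.

How it is judged (in metres and radians):
On the way, in this order (a step that is already met when the one before it is completed fails the run):
1. the red screw has been tried: turned in past 0.95 rad (value of joint red_screw above 0.95 rad), for 0.1 s.
2. the blue screw has been tried: turned in past 0.95 rad (value of joint blue_screw above 0.95 rad), for 0.1 s.
At the end, for the whole second after the job is handed in: The sound screw is home (turn above 2.7 rad), the crossed one is backed out to its end stop (turn below 0.2 rad), and both are at rest (((value of joint red_screw above 2.7 rad and value of joint blue_screw below 0.2 rad) or (value of joint blue_screw above 2.7 rad and value of joint red_screw below 0.2 rad)) and velocity of joint red_screw between -0.1 and 0.1 rad/s and velocity of joint blue_screw between -0.1 and 0.1 rad/s); the robot touches nothing.
It fails at once if the red screw's thread is forced: more than 25 N on the thread at 24 mm radius, that is a resistance above 0.6 N m (contact force between red_screw_c0 and anything else above 25 N).
It fails at once if the blue screw's thread is forced: more than 25 N on the thread at 24 mm radius, that is a resistance above 0.6 N m (contact force between blue_screw_c0 and anything else above 25 N).
It fails at once if the chapel, tape, pin box or block building is moved more than 15 mm or tipped (distance of any of chapel, tape, pinbox, slab from where it was at the start of the episode above 0.015 m or angle between any of chapel, tape, pinbox, slab's own z axis and vertical above 0.3 rad).
It also fails if it takes over 70 s, if anything falls off the work surface, if the arm or the gripper's body presses on something with over 40 N, if the wrist force passes 120 N, or if a joint passes its speed limit or range.

## Working session

There is one attempt and no reset: what is moved stays moved. The work goes in short steps, Python scripts to look and compute and a shell command to move; the robot and the scene stay as the last step left them, time stands still between calls to the robot, and variables do not carry over. Pictures are saved under pics/ and viewed, about 8 in all and at most 12, crops included, and the job is handed in when it is done.

```bash
mkdir -p pics; ls; python3 - <<'E'
from bench import *
import cv2,numpy as np
s=read_state();print(s)
for n in("top","scene"):
    p=camera(n);cv2.imwrite(f"pics/{n}1.png",p["color"][:,:,::-1])
    print(n,p["fx"],p["fy"],p["cx"],p["cy"],p["dist"],p["origin"],p["attitude"])
    for o in("red_screw","blue_screw","red_screw_grip","blue_screw_grip","model","chapel","tape","pinbox","slab"):
        print(o,[(np.round(d["point"]),round(d["p"],2)) for d in boxes_of(p,o)][:2])
E
```

```text
pics
{'time_s': 0.0, 'joint_positions': array([ 1.19299977e+00,  4.23838803e-01,  1.63065556e+00,  3.81745889e-05,
        1.08857702e+00, -1.90008289e-02]), 'qd': array([-0.00028379,  0.00111422, -0.00032955, -0.0008477 ,  0.00212837,
        0.00052294]), 'tau': array([-4.58553568e-04, -5.44637525e+01, -2.73658544e+01,  6.41535292e-02,
        2.31780874e-02, -1.27122994e-04]), 'tool_pos': array([219.23738746, 584.71882629, 221.91648887]), 'eef_rot': array([ 1.78445807e-01,  9.83949464e-01, -7.21530088e-04, -1.62301329e-04]), 'force': array([ 0.20790395, -0.19411525, -0.28425627]), 'torque': array([-0.05516351,  0.00646099, -0.02079577]), 'grip_width': 0.9955064119536522}
top 449.396818305775 449.396818305775 254.44727032753366 193.43432181414516 [-0.00931597  0.          0.          0.          0.        ] [ 426.12343015   20.72897245 1312.88671001] [-0.06302513  0.04816817  0.71305336 -0.6966079 ]
red_screw [(array([567.,  82.,  80.]), 0.71)]
blue_screw [(array([566., -80.,  63.]), 0.62)]
red_screw_grip [(array([569.,  90.,  76.]), 0.65)]
blue_screw_grip [(array([563., -80.,  70.
[... 373 characters left out ...]
47343613511214 195.2074727479486 [-0.05225019  0.          0.          0.          0.        ] [1178.96720764 -253.70929246  801.61209906] [0.30073818 0.18639932 0.4844375  0.80008259]
red_screw [(array([580.,  84.,  68.]), 0.54), (array([575., -86.,  65.]), 0.28)]
blue_screw [(array([574., -81.,  64.]), 0.87)]
red_screw_grip [(array([578.,  84.,  62.]), 0.74)]
blue_screw_grip [(array([573., -84.,  65.]), 0.62)]
model [(array([622., -13.,  38.]), 0.92)]
chapel [(array([608.,   4.,  74.]), 0.77), (array([621., -12.,  39.]), 0.66)]
tape [(array([ 618., -290.,   19.]), 0.9)]
pinbox [(array([585., 237.,  29.]), 0.82)]
slab [(array([791.,   0.,  68.]), 0.72), (array([ 618., -287.,   20.]), 0.65)]
```

```bash
cat > h.py <<'E'
from bench import *
import cv2,numpy as np
from scipy.spatial.transform import Rotation as R
def cam(p):
    K=np.array([[p["fx"],0,p["cx"]],[0,p["fy"],p["cy"]],[0,0,1]]);return K,np.array(p["dist"],float),R.from_quat(p["attitude"]).as_matrix()@np.diag([1,-1,-1]),np.array(p["origin"])
def proj(p,X):
    K,d,A,o=cam(p);X=(np.atleast_2d(X)-o)@A
    return cv2.projectPoints(X,np.zeros(3),np.zeros(3),K,d)[0].reshape(-1,2)
def toplane(p,uv,z):
    K,d,A,o=cam(p);q=cv2.undistortPoints(np.float64(uv).reshape(-1,1,2),K,d).reshape(-1,2)
    r=np.c_[q,np.ones(len(q))]@A.T
    return o+r*((z-o[2])/r[:,2])[:,None]
E
python3 - <<'E'
from h import *
p=camera("top");c=p["color"]
cv2.imwrite("pics/a.png",cv2.resize(c[60:330,90:420,::-1],None,fx=2.2,fy=2.2,interpolation=cv2.INTER_CUBIC))
q=camera("scene");d=q["color"];cv2.imwrite("pics/b.png",cv2.resize(d[:,:,::-1],None,fx=1.5,fy=1.5,interpolation=cv2.INTER_CUBIC))
for n,y in(("red",85),("blue",-83)):
    for pic in(p,q):
        u=proj(pic,[[570,y,87]])[0];print(n,u, pic["color"][int(u[1]),int(u[0])])
        for t in trace(pic,n+"_screw")[:2]:
            v,w=np.nonzero(t["mask"]);print(round(t["p"],2),len(v),w.min(),w.max(),v.min(),v.max())
E
```

```text
red [240.09438376 212.14458431] [120  19  17]
0.59 175 232 245 205 220
red [259.52261296 173.09523271] [122  15   2]
0.72 278 252 269 166 191
blue [301.34904308 210.66883405] [33 54 90]
0.55 165 293 306 205 220
blue [189.72669472 199.67345123] [27 46 81]
0.79 297 182 199 191 216
0.25 254 252 267 166 190
```

View pics/a.png

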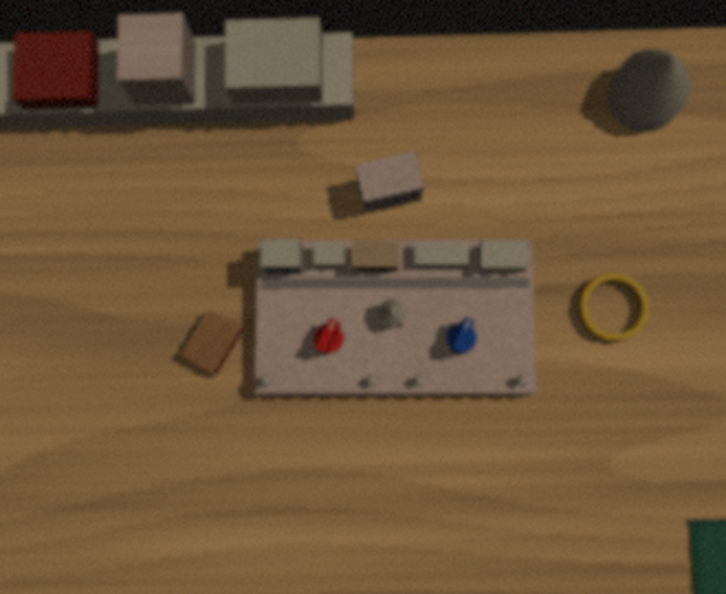

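View pics/b.png

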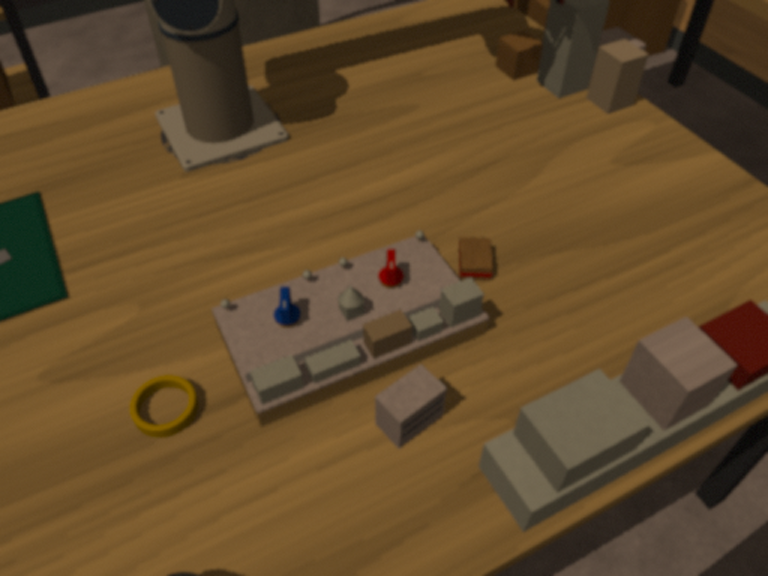

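Both pictures agree: the red screw is at about (240,212) in the top view and the blue at (301,211), with the chapel between them. The board is nearly aligned with the world axes. Next I'll fit the bar angles and positions by silhouette.

```bash
cat > fit.py <<'E'
from h import *
from scipy.optimize import minimize
S=6
def solids(x,y,th,zg):
    c,s=np.cos(th),np.sin(th)
    bar=np.array([[a*22,b*7,z] for a in(-1,1) for b in(-1,1) for z in(-23,11)])
    an=np.linspace(0,2*np.pi,40,endpoint=False)
    fl=np.array([[20*np.cos(a),20*np.sin(a),z] for a in an for z in(-29,-23)])
    M=np.array([[c,-s,0],[s,c,0],[0,0,1]])
    return [v@M.T+[x,y,zg] for v in(bar,fl)]
def chroma(p,n):
    c=p["color"].astype(float);k=0 if n=="red" else 2
    return c[...,k]/(c.sum(2)+6)
def render(p,q,zg,w):
    u0,v0,u1,v1=w;m=np.zeros(((v1-v0)*S,(u1-u0)*S),np.uint8)
    for v in solids(*q,zg):
        uv=(proj(p,v)-[u0,v0]+.5)*S-.5
        cv2.fillConvexPoly(m,cv2.convexHull(np.round(uv*16).astype(np.int32)),255,shift=4)
    return cv2.resize(cv2.GaussianBlur(m/255.,(0,0),.8*S),(u1-u0,v1-v0),interpolation=cv2.INTER_AREA)
def fit(p,n,x,y,zg):
    u=proj(p,[[x,y,zg]])[0].astype(int);w=(u[0]-22,u[1]-22,u[0]+23,u[1]+23)
    I=chroma(p,n)[w[1]:w[3],w[0]:w[2]].ravel()
    def cost(q):
        r=render(p,q,zg,w).ravel();A=np.c_[r,np.ones_like(r)];s,*_=np.linalg.lstsq(A,I,rcond=None);return ((A@s-I)**2).sum()
    res=[minimize(cost,(x,y,t),method="Nelder-Mead",options=dict(initial_simplex=[(x,y,t),(x+6,y,t),(x,y+6,t),(x,y,t+.3)],maxfev=250)) for t in np.arange(-1.5,1.5,.5)]
    res.sort(key=lambda r:r.fun);return [(np.round(r.x,2),round(r.fun,4)) for r in res[:3]]
if __name__=="__main__":
    for c in("top","scene"):
        p=camera(c)
        for n,y in(("red",85),("blue",-83)): print(c,n,*fit(p,n,572,y,77))
E
python3 fit.py
```

```text
top red (array([ 5.708e+02,  9.029e+01, -5.200e-01]), np.float64(1.6275)) (array([571.  ,  90.48,   2.57]), np.float64(1.6364)) (array([ 5.7101e+02,  9.0410e+01, -5.7000e-01]), np.float64(1.6371))
top blue (array([ 5.6699e+02, -8.0040e+01, -4.6000e-01]), np.float64(0.9474)) (array([ 5.673e+02, -7.985e+01, -4.700e-01]), np.float64(0.9487)) (array([ 5.6694e+02, -7.9770e+01, -4.5000e-01]), np.float64(0.9534))
scene red (array([ 5.691e+02,  8.755e+01, -5.000e-01]), np.float64(6.6534)) (array([ 5.6917e+02,  8.7490e+01, -5.0000e-01]), np.float64(6.6712)) (array([ 5.6911e+02,  8.7510e+01, -5.0000e-01]), np.float64(6.6714))
scene blue (array([ 5.6469e+02, -8.1740e+01, -3.1000e-01]), np.float64(4.2292)) (array([564.49, -81.51,   2.84]), np.float64(4.2297)) (array([ 5.6435e+02, -8.1600e+01, -3.1000e-01]), np.float64(4.23))
```

```bash
cat > go.py <<'E'
import sys
from h import *
x,y,z,a=map(float,sys.argv[1:])  # target tcp, tool-y angle
s=read_state();M=R.from_quat(s["eef_rot"])
T=R.from_matrix(np.c_[[np.sin(a),-np.cos(a),0],[np.cos(a),np.sin(a),0],[0,0,-1]]*np.array([-1,1,1]))
d=M.inv().apply(np.array([x,y,z])-s["tool_pos"]);w=(M.inv()*T).as_rotvec()
print(np.linalg.det(T.as_matrix()),"row",np.round(d,1),np.round(w,3),"q6",s["joint_positions"][5],"t",s["time_s"])
E
python3 go.py 570 89 120 1.06
```

```text
0.9999999999999998 row [-502.5 -341.5  102.7] [-0.    -0.     0.152] q6 -0.019010662674597677 t 1.4
```

```bash
python3 -m creep '[-502.5,-341.5,102,0,0,0.152,-502.5,-341.5,102,0,0,0.152,-502.5,-341.5,102,0,0,0.152,-502.5,-341.5,102,0,0,0.152,-502.5,-341.5,102,0,0,0.152,-502.5,-341.5,102,0,0,0.152,-502.5,-341.5,102,0,0,0.152,-502.5,-341.5,102,0,0,0.152,-502.5,-341.5,102,0,0,0.152,-502.5,-341.5,102,0,0,0.152,-502.5,-341.5,102,0,0,0.152,-502.5,-341.5,102,0,0,0.152,-502.5,-341.5,102,0,0,0.152,-502.5,-341.5,102,0,0,0.152]' 50 20; python3 go.py 570 89 61 1.06; python3 -c "
from bench import *
s=read_state();print(s['force'],s['torque'])"
```

```text
time_s: 3.15
tool_pos: [569.6, 90.1, 121.0]
eef_rot: [0.252, 0.968, 0.0, 0.0]
force: [-0.1, -0.6, 0.4]
grip_width: 0.499
0.9999999999999998 row [-0.9 -0.8 60. ] [0.    0.    0.002] q6 -0.9255633419021705 t 3.15
[-0.0612898  -0.61304976  0.40442529] [ 0.04336187  0.02179068 -0.01959654]
```

```bash
python3 -m creep '[-0.9,-0.8,30,0,0,0,-0.9,-0.8,60,0,0,0,-0.9,-0.8,60,0,0,0,-0.9,-0.8,60,0,0,0]'; python3 -m creep '[0,0,0,0,0,0,0,0,0,0,0,0,0,0,0,0,0,0,0,0,0,0,0,0,0,0,0,0,0,0,0,0,0,0,0,0]' 0 20;  python3 -c "
from bench import *
for i in range(3):
  s=read_state();print(s['force'],s['torque'],s['tool_pos'],s['joint_positions'][5])"
```

```text
time_s: 3.65
tool_pos: [570.4, 89.5, 61.9]
eef_rot: [0.251, 0.968, 0.0, 0.001]
force: [-0.3, 0.1, -0.3]
grip_width: 0.495
time_s: 4.4
tool_pos: [569.8, 88.4, 62.3]
eef_rot: [0.251, 0.968, -0.001, 0.0]
force: [-3.1, -6.4, 5.6]
grip_width: 0.16
[-3.05235301 -6.42032479  5.60402973] [-1.17580587  0.49256553 -0.02755573] [569.79251999  88.37379533  62.29576888] -0.9274204988759869
[-3.05235301 -6.42032479  5.60402973] [-1.17580587  0.49256553 -0.02755573] [569.79251999  88.37379533  62.29576888] -0.9274204988759869
[-3.05235301 -6.42032479  5.60402973] [-1.17580587  0.49256553 -0.02755573] [569.79251999  88.37379533  62.29576888] -0.9274204988759869
```

```bash
cat > rd.py <<'E'
from h import *
s=read_state();a=R.from_quat(s["eef_rot"]).as_matrix()[:,1]
print("F",np.round(s["force"],1),"tau",np.round(s["torque"],3),"yaw",round(np.arctan2(a[1],a[0]),3),"q6",round(s["joint_positions"][5],3),"grip",round(s["grip_width"],3))
E
python3 -m creep '[0,-0.5,0.1,0,0,0.1,0,-0.5,0.3,0,0,0.2,0,-0.5,0.6,0,0,0.3,0,-0.5,0.8,0,0,0.4,0,-0.5,1,0,0,0.5,0,-0.5,1,0,0,0.5]'; python3 rd.py
```

```text
time_s: 5.15
tool_pos: [570.1, 88.4, 61.5]
eef_rot: [0.483, 0.876, 0.0, 0.001]
force: [1.3, 4.7, -1.3]
grip_width: 0.159
F [ 1.3  4.7 -1.3] tau [ 0.766 -0.226 -0.082] yaw 0.563 q6 -0.429 grip 0.159
```

```bash
python3 -m creep '[0,0,0.1,0,0,0.08,0,0,0.3,0,0,0.16,0,0,0.3,0,0,0.16]'; python3 rd.py;  python3 -m creep '[0,0,0.1,0,0,0.08,0,0,0.3,0,0,0.16,0,0,0.3,0,0,0.16]'; python3 rd.py
```

```text
time_s: 5.52
tool_pos: [570.2, 88.6, 61.2]
eef_rot: [0.55, 0.835, 0.0, 0.001]
force: [0.9, 2.4, -2.3]
grip_width: 0.158
F [ 0.9  2.4 -2.3] tau [ 0.43  -0.224 -0.029] yaw 0.405 q6 -0.271 grip 0.158
time_s: 5.9
tool_pos: [570.3, 88.6, 60.9]
eef_rot: [0.614, 0.789, 0.0, 0.001]
force: [2.3, 2.3, -1.7]
grip_width: 0.154
F [ 2.3  2.3 -1.7] tau [ 0.405 -0.229 -0.041] yaw 0.248 q6 -0.114 grip 0.154
```

```bash
python3 -m creep '[0,0,0.1,0,0,0.05,0,0,0.2,0,0,0.1,0,0,0.2,0,0,0.1]'; python3 rd.py;  python3 -m creep '[0,0,0.1,0,0,0.05,0,0,0.2,0,0,0.1,0,0,0.2,0,0,0.1]'; python3 rd.py
```

```text
time_s: 6.28
tool_pos: [570.4, 88.6, 60.7]
eef_rot: [0.652, 0.759, 0.001, 0.001]
force: [1.8, 1.6, -2.6]
grip_width: 0.156
F [ 1.8  1.6 -2.6] tau [ 0.295 -0.173 -0.003] yaw 0.151 q6 -0.017 grip 0.156
time_s: 6.65
tool_pos: [570.5, 88.6, 60.5]
eef_rot: [0.688, 0.726, 0.001, 0.001]
force: [1.0, 1.7, -2.1]
grip_width: 0.159
F [ 1.   1.7 -2.1] tau [ 0.353 -0.236 -0.036] yaw 0.054 q6 0.08 grip 0.159
```

```bash
sed -i 's/"grip",/"tau6",round(s["tau"][5],3),"grip",/' rd.py; python3 -m creep '[0,0,0.1,0,0,0.05,0,0,0.2,0,0,0.1,0,0,0.2,0,0,0.1]'; python3 rd.py;  python3 -m creep '[0,0,0.1,0,0,0.05,0,0,0.2,0,0,0.1,0,0,0.2,0,0,0.1]'; python3 rd.py
```

```text
time_s: 7.02
tool_pos: [570.6, 88.6, 60.3]
eef_rot: [0.722, 0.692, 0.001, 0.001]
force: [2.4, 2.2, -3.0]
grip_width: 0.155
F [ 2.4  2.2 -3. ] tau [ 0.347 -0.299 -0.03 ] yaw -0.044 q6 0.177 tau6 0.209 grip 0.155
time_s: 7.4
tool_pos: [570.7, 88.6, 60.1]
eef_rot: [0.755, 0.656, 0.001, 0.001]
force: [2.6, 2.0, -2.8]
grip_width: 0.164
F [ 2.6  2.  -2.8] tau [ 0.303 -0.288 -0.02 ] yaw -0.141 q6 0.275 tau6 0.21 grip 0.164
```

```bash
python3 - <<'E'
from h import *
q=camera("scene");d=q["color"][120:250,150:330,::-1];cv2.imwrite("pics/c.png",cv2.resize(d,None,fx=4,fy=4,interpolation=cv2.INTER_CUBIC))
E
python3 rd.py
```

```text
F [ 1.7  1.7 -2.1] tau [ 0.305 -0.274 -0.084] yaw -0.141 q6 0.275 tau6 0.023 grip 0.159
```

View pics/c.png

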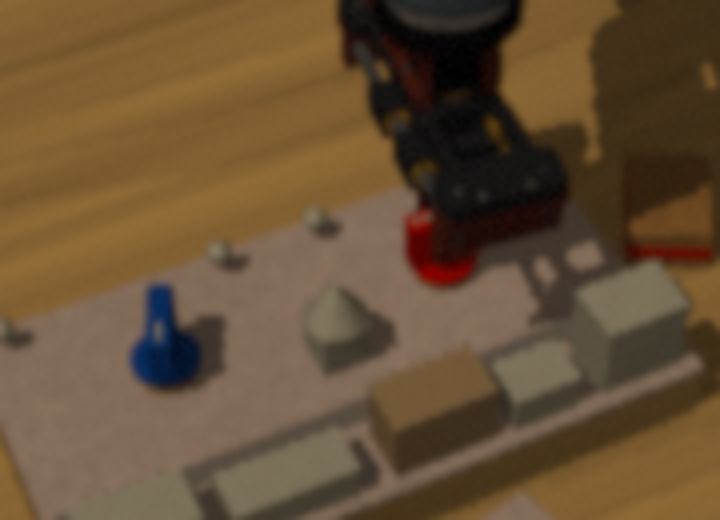

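Picture: the red bar (420,235) is now held across the jaws, so it has turned with the fingers and no stiffening has shown. The chapel and the blue screw are untouched. I'll carry on in small steps.

```bash
python3 -m creep '[0,0,0.1,0,0,0.05,0,0,0.2,0,0,0.1,0,0,0.2,0,0,0.1,0,0,0.2,0,0,0.1]'; python3 rd.py;  python3 -m creep '[0,0,0.1,0,0,0.08,0,0,0.3,0,0,0.16,0,0,0.3,0,0,0.16,0,0,0.3,0,0,0.16]'; python3 rd.py
```

```text
time_s: 7.95
tool_pos: [570.8, 88.6, 59.9]
eef_rot: [0.786, 0.618, 0.001, 0.001]
force: [1.3, 2.0, -2.0]
grip_width: 0.159
F [ 1.3  2.  -2. ] tau [ 0.296 -0.303 -0.028] yaw -0.239 q6 0.373 tau6 -0.041 grip 0.159
time_s: 8.45
tool_pos: [570.9, 88.5, 59.6]
eef_rot: [0.833, 0.554, 0.001, 0.001]
force: [3.7, 0.2, -2.9]
grip_width: 0.157
F [ 3.7  0.2 -2.9] tau [ 0.167 -0.398 -0.052] yaw -0.397 q6 0.531 tau6 -0.034 grip 0.157
```

```bash
 python3 -m creep '[0,0,0.1,0,0,0.08,0,0,0.4,0,0,0.2,0,0,0.4,0,0,0.2,0,0,0.4,0,0,0.2]'; python3 rd.py
```

```text
time_s: 8.95
tool_pos: [571.0, 88.5, 59.2]
eef_rot: [0.883, 0.469, 0.001, 0.001]
force: [3.4, 0.3, -3.8]
grip_width: 0.16
F [ 3.4  0.3 -3.8] tau [ 0.053 -0.497 -0.07 ] yaw -0.595 q6 0.728 tau6 -0.027 grip 0.16
```

```bash
 python3 -m creep '[0,0,0.2,0,0,0.1,0,0,0.4,0,0,0.2,0,0,0.6,0,0,0.3,0,0,0.7,0,0,0.4,0,0,0.7,0,0,0.4,0,0,0.7,0,0,0.4]'; python3 rd.py
python3 -m creep '[0,0,0.1,0,0,0.04,0,0,0.1,0,0,0.07,0,0,0.1,0,0,0.07,0,0,0.1,0,0,0.07]'; python3 rd.py
```

```text
time_s: 9.7
tool_pos: [571.3, 88.2, 58.5]
eef_rot: [0.958, 0.285, 0.002, 0.001]
force: [5.2, -0.8, -5.8]
grip_width: 0.162
F [ 5.2 -0.8 -5.8] tau [-0.41  -0.767 -0.028] yaw -0.992 q6 1.125 tau6 -0.027 grip 0.162
time_s: 10.2
tool_pos: [571.3, 88.2, 58.4]
eef_rot: [0.968, 0.252, 0.002, 0.001]
force: [5.0, -2.7, -6.1]
grip_width: 0.16
F [ 5.  -2.7 -6.1] tau [-0.358 -0.729 -0.053] yaw -1.062 q6 1.195 tau6 -0.029 grip 0.16
```

```bash
for i in 1; do python3 -m creep '[0,0,0.1,0,0,0.03,0,0,0.1,0,0,0.05,0,0,0.1,0,0,0.05,0,0,0.1,0,0,0.05]'; python3 rd.py; done
python3 -m creep '[0,0,0.1,0,0,0.03,0,0,0.1,0,0,0.05,0,0,0.1,0,0,0.05,0,0,0.1,0,0,0.05]'; python3 rd.py
python3 -m creep '[0,0,0.1,0,0,0.03,0,0,0.1,0,0,0.05,0,0,0.1,0,0,0.05,0,0,0.1,0,0,0.05]'; python3 rd.py
```

```text
time_s: 10.7
tool_pos: [571.3, 88.1, 58.3]
eef_rot: [0.974, 0.227, 0.002, 0.001]
force: [4.3, -1.7, -4.9]
grip_width: 0.161
F [ 4.3 -1.7 -4.9] tau [-0.362 -0.71   0.039] yaw -1.112 q6 1.246 tau6 0.004 grip 0.161
time_s: 11.2
tool_pos: [571.4, 88.1, 58.2]
eef_rot: [0.979, 0.202, 0.002, 0.001]
force: [5.5, -2.0, -5.2]
grip_width: 0.159
F [ 5.5 -2.  -5.2] tau [-0.429 -0.745  0.047] yaw -1.163 q6 1.297 tau6 0.011 grip 0.159
time_s: 11.7
tool_pos: [571.4, 88.1, 58.1]
eef_rot: [0.984, 0.177, 0.002, 0.0]
force: [3.9, -2.6, -5.1]
grip_width: 0.158
F [ 3.9 -2.6 -5.1] tau [-0.43  -0.638 -0.041] yaw -1.214 q6 1.348 tau6 0.011 grip 0.158
```

```bash

python3 -m creep '[0,0,0,0,0,0.03,0,0,0.1,0,0,0.05,0,0,0.1,0,0,0.05,0,0,0.1,0,0,0.05]'; python3 rd.py
python3 -m creep '[0,0,0,0,0,0.02,0,0,0.1,0,0,0.04,0,0,0.1,0,0,0.04,0,0,0.1,0,0,0.04]'; python3 rd.py
```

```text
time_s: 12.2
tool_pos: [571.4, 88.0, 58.0]
eef_rot: [0.988, 0.152, 0.002, 0.0]
force: [4.7, -2.7, -5.2]
grip_width: 0.158
F [ 4.7 -2.7 -5.2] tau [-0.448 -0.675 -0.01 ] yaw -1.265 q6 1.399 tau6 0.038 grip 0.158
time_s: 12.7
tool_pos: [571.4, 88.0, 57.9]
eef_rot: [0.991, 0.132, 0.002, 0.0]
force: [4.5, -1.1, -4.8]
grip_width: 0.156
F [ 4.5 -1.1 -4.8] tau [-0.524 -0.627  0.091] yaw -1.305 q6 1.439 tau6 0.103 grip 0.156
```

```bash

python3 -m creep '[0,0,0,0,0,0.02,0,0,0,0,0,0.04,0,0,0,0,0,0.04,0,0,0,0,0,0.04]'; python3 rd.py
```

```text
time_s: 13.2
tool_pos: [571.4, 87.9, 57.9]
eef_rot: [0.994, 0.112, 0.002, 0.001]
force: [4.4, -2.8, -5.4]
grip_width: 0.155
F [ 4.4 -2.8 -5.4] tau [-0.561 -0.638  0.186] yaw -1.345 q6 1.479 tau6 0.205 grip 0.155
```

```bash

python3 -m creep '[0,0,0,0,0,0,0,0,0,0,0,0,0,0,0,0,0,0,0,0,0,0,0,0]' 50; python3 rd.py
python3 -m creep '[0,0,-30,0,0,0,0,0,-75,0,0,0,0,0,-75,0,0,0,0,0,-75,0,0,0]'; python3 rd.py
python3 - <<'E'
from fit import *
for c in("top","scene"):
    p=camera(c)
    if c=="top": cv2.imwrite("pics/d.png",cv2.resize(p["color"][60:330,90:420,::-1],None,fx=2.2,fy=2.2))
    for n,q in(("red",(570,89,72)),("blue",(566,-81,77))): print(c,n,*fit(p,n,*q)[:2])
E
python3 go.py 566 -81 135 1.15
```

```text
time_s: 13.7
tool_pos: [571.2, 87.9, 57.9]
eef_rot: [0.994, 0.112, 0.002, 0.001]
force: [-0.8, 0.8, -0.4]
grip_width: 0.498
F [-0.8  0.8 -0.4] tau [-0.005  0.175  0.067] yaw -1.346 q6 1.48 tau6 0.002 grip 0.498
time_s: 14.2
tool_pos: [570.5, 88.0, 132.6]
eef_rot: [0.994, 0.112, 0.001, 0.001]
force: [-1.3, -0.7, 0.5]
grip_width: 0.502
F [-1.3 -0.7  0.5] tau [-0.073  0.134  0.004] yaw -1.346 q6 1.479 tau6 0.001 grip 0.502
top red (array([554.95,  86.28,  -1.13]), np.float64(1.4733)) (array([554.68,  82.05,   1.48]), np.float64(1.474))
top blue (array([ 5.6729e+02, -7.9860e+01, -4.8000e-01]), np.float64(0.8199)) (array([ 5.6747e+02, -8.0030e+01, -4.6000e-01]), np.float64(0.8249))
scene red (array([5.6796e+02, 8.8110e+01, 1.1000e-01]), np.float64(10.2769)) (array([5.680e+02, 8.826e+01, 1.200e-01]), np.float64(10.2979))
scene blue (array([ 5.6477e+02, -8.1740e+01, -3.1000e-01]), np.float64(4.3117)) (array([ 5.6477e+02, -8.1740e+01, -3.1000e-01]), np.float64(4.3147))
1.0000000000000002 row [-41.6 163.7  -3.2] [ 1.000e-03  1.000e-03 -2.496e+00] q6 1.4794293803136251 t 14.3
```

```bash

python3 -m creep '[-41.6,163.7,-3,0,0,-2.496,-41.6,163.7,-3,0,0,-2.496,-41.6,163.7,-3,0,0,-2.496,-41.6,163.7,-3,0,0,-2.496,-41.6,163.7,-3,0,0,-2.496,-41.6,163.7,-3,0,0,-2.496,-41.6,163.7,-3,0,0,-2.496,-41.6,163.7,-3,0,0,-2.496,-41.6,163.7,-3,0,0,-2.496,-41.6,163.7,-3,0,0,-2.496,-41.6,163.7,-3,0,0,-2.496,-41.6,163.7,-3,0,0,-2.496,-41.6,163.7,-3,0,0,-2.496,-41.6,163.7,-3,0,0,-2.496,-41.6,163.7,-3,0,0,-2.496,-41.6,163.7,-3,0,0,-2.496]'; python3 rd.py; python3 - <<'E'
from fit import *
p=camera("top");print("red",*fit(p,"red",570,89,72)[:3])
p=camera("scene");print("red",*fit(p,"red",570,89,72)[:3])
cv2.imwrite("pics/e.png",cv2.resize(p["color"][120:250,150:330,::-1],None,fx=4,fy=4,interpolation=cv2.INTER_CUBIC))
E
python3 go.py 566 -81 61 1.15
```

```text
time_s: 16.3
tool_pos: [565.6, -80.9, 134.1]
eef_rot: [0.21, 0.978, -0.0, -0.0]
force: [-0.2, -0.2, -0.2]
grip_width: 0.497
F [-0.2 -0.2 -0.2] tau [-0.016 -0.039 -0.006] yaw 1.149 q6 -1.31 tau6 -0.011 grip 0.497
red (array([5.7183e+02, 9.0280e+01, 3.5000e-01]), np.float64(1.6013)) (array([5.7178e+02, 9.0210e+01, 3.3000e-01]), np.float64(1.6028)) (array([5.7158e+02, 9.0310e+01, 3.5000e-01]), np.float64(1.6054))
red (array([5.6833e+02, 8.7780e+01, 1.2000e-01]), np.float64(6.57)) (array([5.6829e+02, 8.7720e+01, 1.2000e-01]), np.float64(6.5867)) (array([5.6875e+02, 8.7390e+01, 1.5000e-01]), np.float64(6.6264))
1.0000000000000002 row [-0.2  0.1 73.5] [-0.001  0.001 -0.001] q6 -1.31102686777486 t 16.4
```

View pics/e.png

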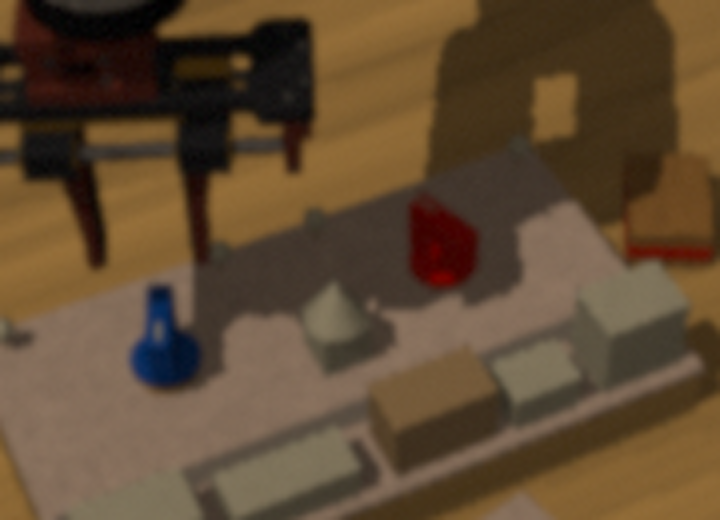

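Picture: the blue bar (160,310) stands between the open fingers' approach line. The red bar (440,240) has turned to its home position, about 2.4 rad in both fits. The chapel is unmoved. Now I'll grasp the blue screw.

```bash
python3 -m creep '[0,0,37,0,0,0,0,0,73,0,0,0,0,0,73,0,0,0,0,0,73,0,0,0]'; python3 rd.py; python3 -m creep '[0,0,0,0,0,0,0,0,0,0,0,0,0,0,0,0,0,0,0,0,0,0,0,0,0,0,0,0,0,0,0,0,0,0,0,0]' 0 20;  python3 rd.py
python3 -m creep '[0,0,0,0,0,0,0,0,0,0,0,0]'; python3 rd.py
```

```text
time_s: 16.9
tool_pos: [566.4, -81.1, 62.4]
eef_rot: [0.209, 0.978, -0.0, 0.001]
force: [0.8, -0.8, -0.3]
grip_width: 0.499
F [ 0.8 -0.8 -0.3] tau [-0.018 -0.005  0.022] yaw 1.149 q6 -1.311 tau6 0.006 grip 0.499
time_s: 17.65
tool_pos: [566.3, -81.9, 62.9]
eef_rot: [0.209, 0.978, -0.001, 0.001]
force: [-2.6, -4.3, 4.8]
grip_width: 0.154
F [-2.6 -4.3  4.8] tau [-0.895  0.442 -0.017] yaw 1.149 q6 -1.311 tau6 0.001 grip 0.154
time_s: 17.9
tool_pos: [566.3, -81.9, 63.0]
eef_rot: [0.209, 0.978, -0.001, 0.001]
force: [-2.2, -2.2, 2.1]
grip_width: 0.162
F [-2.2 -2.2  2.1] tau [-0.303  0.182 -0.031] yaw 1.149 q6 -1.311 tau6 0.001 grip 0.162
```

```bash
python3 -m creep '[0,0,0.1,0,0,0.1,0,0,0.3,0,0,0.2,0,0,0.6,0,0,0.3,0,0,0.8,0,0,0.4,0,0,0.9,0,0,0.45,0,0,0.9,0,0,0.45]'; python3 rd.py
python3 -m creep '[0,0,0.1,0,0,0.05,0,0,0.2,0,0,0.1,0,0,0.2,0,0,0.1,0,0,0.2,0,0,0.1]'; python3 rd.py
python3 -m creep '[0,0,0.1,0,0,0.05,0,0,0.2,0,0,0.1,0,0,0.2,0,0,0.1,0,0,0.2,0,0,0.1]'; python3 rd.py
```

```text
time_s: 18.65
tool_pos: [566.5, -81.7, 62.1]
eef_rot: [0.422, 0.907, -0.001, 0.001]
force: [-0.4, -1.5, 0.9]
grip_width: 0.157
F [-0.4 -1.5  0.9] tau [-0.12   0.034 -0.052] yaw 0.7 q6 -0.861 tau6 0.227 grip 0.157
time_s: 19.15
tool_pos: [566.5, -81.7, 61.9]
eef_rot: [0.466, 0.885, -0.0, 0.001]
force: [0.1, -0.9, 1.8]
grip_width: 0.154
F [ 0.1 -0.9  1.8] tau [-0.152  0.038 -0.044] yaw 0.601 q6 -0.762 tau6 -0.05 grip 0.154
time_s: 19.65
tool_pos: [566.6, -81.7, 61.7]
eef_rot: [0.509, 0.861, -0.0, 0.001]
force: [0.2, -0.9, 1.4]
grip_width: 0.16
F [ 0.2 -0.9  1.4] tau [-0.117  0.037 -0.022] yaw 0.502 q6 -0.664 tau6 -0.05 grip 0.16
```

```bash

python3 -m creep '[0,0,0.1,0,0,0.05,0,0,0.2,0,0,0.08,0,0,0.2,0,0,0.08,0,0,0.2,0,0,0.08]'; python3 rd.py
python3 -m creep '[0,0,0.1,0,0,0.05,0,0,0.2,0,0,0.08,0,0,0.2,0,0,0.08,0,0,0.2,0,0,0.08]'; python3 rd.py
```

```text
time_s: 20.15
tool_pos: [566.6, -81.7, 61.5]
eef_rot: [0.543, 0.84, -0.0, 0.001]
force: [-0.3, 0.0, 1.5]
grip_width: 0.158
F [-0.3  0.   1.5] tau [-0.172  0.02  -0.016] yaw 0.423 q6 -0.584 tau6 -0.037 grip 0.158
time_s: 20.65
tool_pos: [566.7, -81.6, 61.3]
eef_rot: [0.576, 0.818, -0.0, 0.001]
force: [-1.2, -1.1, 2.7]
grip_width: 0.158
F [-1.2 -1.1  2.7] tau [-0.12  -0.012 -0.075] yaw 0.343 q6 -0.505 tau6 -0.041 grip 0.158
```

Estimated turn is about 1.19, with no rise yet.

```bash

python3 -m creep '[0,0,0.1,0,0,0.05,0,0,0.2,0,0,0.08,0,0,0.2,0,0,0.08,0,0,0.2,0,0,0.08]'; python3 rd.py
python3 -m creep '[0,0,0.1,0,0,0.05,0,0,0.2,0,0,0.08,0,0,0.2,0,0,0.08,0,0,0.2,0,0,0.08]'; python3 rd.py
```

```text
time_s: 21.15
tool_pos: [566.7, -81.6, 61.2]
eef_rot: [0.608, 0.794, -0.0, 0.001]
force: [0.3, -1.0, 2.1]
grip_width: 0.152
F [ 0.3 -1.   2.1] tau [-0.093  0.074 -0.034] yaw 0.264 q6 -0.426 tau6 -0.042 grip 0.152
time_s: 21.65
tool_pos: [566.8, -81.6, 61.0]
eef_rot: [0.639, 0.769, -0.0, 0.001]
force: [-0.9, 0.2, 3.8]
grip_width: 0.161
F [-0.9  0.2  3.8] tau [-0.097 -0.005  0.024] yaw 0.184 q6 -0.346 tau6 0.016 grip 0.161
```

```bash

python3 -m creep '[0,0,0.1,0,0,0.03,0,0,0.1,0,0,0.06,0,0,0.1,0,0,0.06,0,0,0.1,0,0,0.06]'; python3 rd.py
python3 -m creep '[0,0,0,0,0,0.03,0,0,0.1,0,0,0.05,0,0,0.1,0,0,0.05,0,0,0.1,0,0,0.05]'; python3 rd.py
```

```text
time_s: 22.15
tool_pos: [566.8, -81.6, 60.9]
eef_rot: [0.662, 0.75, 0.0, 0.001]
force: [-1.3, 0.2, 3.2]
grip_width: 0.159
F [-1.3  0.2  3.2] tau [-0.103  0.028  0.085] yaw 0.125 q6 -0.286 tau6 0.089 grip 0.159
time_s: 22.65
tool_pos: [566.8, -81.6, 60.9]
eef_rot: [0.68, 0.733, 0.0, 0.001]
force: [-0.4, 0.4, 3.5]
grip_width: 0.155
F [-0.4  0.4  3.5] tau [-0.155 -0.129  0.134] yaw 0.075 q6 -0.236 tau6 0.191 grip 0.155
```

Stiffening is clear at about 1.4 rad, 0.2 N m above running friction and far short of home, so blue is the crossed screw. Backing it out.

```bash

python3 -m creep '[0,0,-0.3,0,0,-0.15,0,0,-0.6,0,0,-0.3,0,0,-0.9,0,0,-0.45,0,0,-1.2,0,0,-0.6,0,0,-1.5,0,0,-0.75,0,0,-1.8,0,0,-0.9,0,0,-2.1,0,0,-1.05,0,0,-2.3,0,0,-1.15,0,0,-2.4,0,0,-1.2,0,0,-2.4,0,0,-1.2,0,0,-2.4,0,0,-1.2]'; python3 rd.py
python3 -m creep '[0,0,-0.1,0,0,-0.05,0,0,-0.2,0,0,-0.08,0,0,-0.2,0,0,-0.08,0,0,-0.2,0,0,-0.08]'; python3 rd.py
python3 -m creep '[0,0,-0.1,0,0,-0.04,0,0,-0.1,0,0,-0.06,0,0,-0.1,0,0,-0.06,0,0,-0.1,0,0,-0.06]'; python3 rd.py
```

```text
time_s: 24.02
tool_pos: [566.3, -81.9, 63.2]
eef_rot: [0.148, 0.989, -0.001, 0.001]
force: [-3.3, -3.3, 4.6]
grip_width: 0.157
F [-3.3 -3.3  4.6] tau [-0.746  0.505  0.023] yaw 1.274 q6 -1.435 tau6 0.029 grip 0.157
time_s: 24.52
tool_pos: [566.3, -82.0, 63.3]
eef_rot: [0.109, 0.994, -0.001, 0.001]
force: [-1.7, -3.8, 3.6]
grip_width: 0.157
F [-1.7 -3.8  3.6] tau [-0.564  0.261 -0.034] yaw 1.353 q6 -1.515 tau6 0.022 grip 0.157
time_s: 25.02
tool_pos: [566.3, -82.1, 63.4]
eef_rot: [0.079, 0.997, -0.001, 0.001]
force: [-2.1, -3.8, 3.8]
grip_width: 0.153
F [-2.1 -3.8  3.8] tau [-0.547  0.3    0.023] yaw 1.413 q6 -1.574 tau6 -0.005 grip 0.153
```

```bash

python3 -m creep '[0,0,-0.1,0,0,-0.03,0,0,-0.1,0,0,-0.04,0,0,-0.1,0,0,-0.04,0,0,-0.1,0,0,-0.04]'; python3 rd.py
python3 -m creep '[0,0,0,0,0,-0.02,0,0,-0.1,0,0,-0.03,0,0,-0.1,0,0,-0.03,0,0,-0.1,0,0,-0.03]'; python3 rd.py
python3 -m creep '[0,0,0,0,0,-0.02,0,0,-0.1,0,0,-0.03,0,0,-0.1,0,0,-0.03,0,0,-0.1,0,0,-0.03]'; python3 rd.py
```

```text
time_s: 25.52
tool_pos: [566.3, -82.1, 63.5]
eef_rot: [0.059, 0.998, -0.001, 0.001]
force: [-2.5, -3.6, 4.1]
grip_width: 0.154
F [-2.5 -3.6  4.1] tau [-0.569  0.318 -0.018] yaw 1.453 q6 -1.614 tau6 -0.022 grip 0.154
time_s: 26.02
tool_pos: [566.2, -82.1, 63.6]
eef_rot: [0.044, 0.999, -0.001, 0.0]
force: [-2.0, -2.9, 2.7]
grip_width: 0.155
F [-2.  -2.9  2.7] tau [-0.621  0.339  0.   ] yaw 1.483 q6 -1.644 tau6 -0.022 grip 0.155
time_s: 26.52
tool_pos: [566.2, -82.1, 63.6]
eef_rot: [0.029, 1.0, -0.001, 0.0]
force: [-1.1, -3.7, 1.8]
grip_width: 0.16
F [-1.1 -3.7  1.8] tau [-0.633  0.264  0.01 ] yaw 1.513 q6 -1.674 tau6 -0.022 grip 0.16
```

```bash

python3 -m creep '[0,0,0,0,0,-0.02,0,0,0,0,0,-0.03,0,0,0,0,0,-0.03,0,0,0,0,0,-0.03]'; python3 rd.py
python3 -m creep '[0,0,0,0,0,-0.02,0,0,0,0,0,-0.03,0,0,0,0,0,-0.03,0,0,0,0,0,-0.03]'; python3 rd.py
```

```text
time_s: 27.02
tool_pos: [566.2, -82.1, 63.7]
eef_rot: [0.014, 1.0, -0.001, 0.0]
force: [-1.3, -3.7, 2.7]
grip_width: 0.16
F [-1.3 -3.7  2.7] tau [-0.585  0.314 -0.071] yaw 1.543 q6 -1.704 tau6 -0.024 grip 0.16
time_s: 27.52
tool_pos: [566.2, -82.1, 63.7]
eef_rot: [-0.001, 1.0, -0.001, 0.0]
force: [-1.9, -4.0, 4.0]
grip_width: 0.161
F [-1.9 -4.   4. ] tau [-0.609  0.385 -0.451] yaw 1.572 q6 -1.734 tau6 -0.41 grip 0.161
```

The end stop is firm, at a torque of −0.41 N m. I'll ease off slightly, release and lift.

```bash

python3 -m creep '[0,0,0,0,0,0.02,0,0,0,0,0,0.02]'; python3 rd.py
python3 -m creep '[0,0,0,0,0,0,0,0,0,0,0,0,0,0,0,0,0,0,0,0,0,0,0,0]' 50; python3 rd.py
python3 -m creep '[0,0,-30,0,0,0,0,0,-75,0,0,0,0,0,-130,0,0,0,60,0,-130,0,0,0,120,0,-130,0,0,0,180,0,-130,0,0,0,180,0,-130,0,0,0]'; python3 rd.py
python3 - <<'E'
from fit import *
for c in("top","scene"):
    p=camera(c);s=(slice(60,330),slice(90,420),2.2) if c=="top" else (slice(100,300),slice(130,330),3)
    cv2.imwrite(f"pics/f_{c}.png",cv2.resize(p["color"][s[0],s[1],::-1],None,fx=s[2],fy=s[2],interpolation=cv2.INTER_CUBIC))
    for n,q in(("red",(570,89,72)),("blue",(566,-81,78))): print(c,n,*fit(p,n,*q)[:2])
E
```

```text
time_s: 27.78
tool_pos: [566.2, -82.1, 63.7]
eef_rot: [0.009, 1.0, -0.001, 0.0]
force: [-1.8, -3.4, 2.5]
grip_width: 0.158
F [-1.8 -3.4  2.5] tau [-0.617  0.344 -0.087] yaw 1.552 q6 -1.714 tau6 0.023 grip 0.158
time_s: 28.28
tool_pos: [566.2, -81.9, 63.6]
eef_rot: [0.009, 1.0, -0.001, 0.0]
force: [-0.1, 0.4, -0.2]
grip_width: 0.495
F [-0.1  0.4 -0.2] tau [0.047 0.036 0.052] yaw 1.552 q6 -1.714 tau6 -0.001 grip 0.495
time_s: 29.15
tool_pos: [381.5, -77.7, 192.9]
eef_rot: [0.01, 1.0, -0.001, -0.001]
force: [0.4, -0.2, 0.4]
grip_width: 0.503
F [ 0.4 -0.2  0.4] tau [-0.019 -0.07  -0.007] yaw 1.552 q6 -1.78 tau6 -0.115 grip 0.503
top red (array([5.7173e+02, 9.0420e+01, 3.0000e-01]), np.float64(1.2722)) (array([5.7159e+02, 9.0490e+01, 3.4000e-01]), np.float64(1.2724))
top blue (array([ 5.6743e+02, -8.0040e+01, -4.0000e-02]), np.float64(0.8976)) (array([ 5.6737e+02, -7.9880e+01, -1.0000e-01]), np.float64(0.9038))
scene red (array([5.6818e+02, 8.8050e+01, 9.0000e-02]), np.float64(8.3647)) (array([5.6823e+02, 8.8340e+01, 1.3000e-01]), np.float64(8.4419))
scene blue (array([ 5.6434e+02, -8.2840e+01, -1.4000e-01]), np.float64(4.7261)) (array([ 5.6426e+02, -8.2850e+01, -1.4000e-01]), np.float64(4.7462))
```

View pics/f_scene.png

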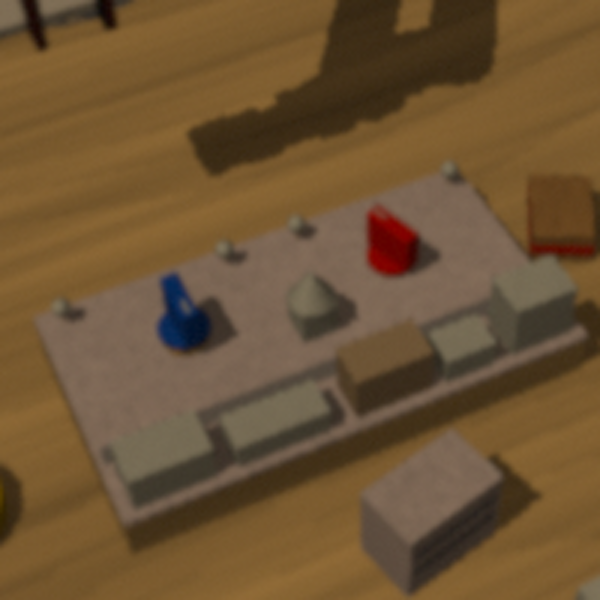

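Picture: the blue bar (180,310) lies along the board's x axis, backed out, and the red bar (390,240) is at home. The chapel, pin box and slab stand where they were, and the gripper is well clear.

```bash
python3 -c "
from bench import *
print(finish_job(), read_state()['time_s'])"
```

```text
the job is handed in; nothing more can be done
the job is handed in; nothing more can be done
```

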